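# Back off the card press and draw out its tray

## Robot

A 6-joint arm with a two-finger parallel gripper is mounted at the origin on the work surface. World frame = base frame: x ahead of the robot, y to its left, z up, the work surface at z = 0. Lengths are in mm, angles in rad, forces in N, time in s.
With the tool pointing down it reaches from about 275 to 1000 mm from the base axis. Payload 8.4 kg.
Tool frame: the origin (TCP) lies between the finger pads; the fingertips stand 22 mm ahead of it and the grasp point (between the pads) lies 3 mm ahead of it; z points along the fingers, y is the line along which they close (so a half turn about z gives the same grasp; the last joint's range is limited). The gripper opens to 85 mm and grips with 20 to 120 N. Pads are 22 mm wide; open, the fingers measure 114 mm over their backs; the gripper's body (76 mm by 85 mm) begins 54 mm behind the grasp point. The pads swing forward as they close: fully open they stand 13 mm farther back than shut.
Start: joints at [-1.253, 0.353, 1.633, -0, 1.155, -0.002], TCP at [196.484, -593.315, 253.281] pointing down, gripper open.
Joint ranges: [-2.63, 2.63], [-0.92, 2.1], [0.06, 2.66], [-1.3, 4.44], [0, 2.69], [-3.02, 3.02]. Speed limits (rad/s): [2.22, 2.22, 2.79, 3.14, 3.14, 3.14].

## Interface

Orientations are given as [roll, pitch, yaw] about the fixed x, y, z axes, in that order (R = Rz(yaw) Ry(pitch) Rx(roll)).
In Python, from rig import r, grab_frame gives the robot as it stands.
- The arm moves only by the shell command python3 -m inch 'ROWS' [FORCE]. ROWS is JSON, a list of rows, each a list of 7 numbers: the turn, a rotation vector about the tool's x, y, z as a fraction of full scale, then the shift along the tool's x, y, z as a fraction of full scale, then the closure, from 0 (fully open) to 1 (shut). In form: [[rx, ry, rz, dx, dy, dz, fingers], ...]. A call has 1 to 8 rows; each row shifts and turns the commanded pose from where the row before left it, along the tool's axes as they then stand; what a row does not reach is not made up. Full scale, the value 1, is 2.5 cm for a shift and pi rad for a turn. A row lasts 1/12 s, in which the tool goes at most 41.7 mm and 7.16 degrees, less where a joint would pass 70% of its speed; a pose out of reach is approached as far as the arm can. A call with a number of a shift or a turn outside -1 to 1 is refused whole. A call with a gripper value outside its range is refused whole. The fingers move at their own pace and stop on an object; FORCE is the grip in N (left out, the last holds). Time passes only in rows, so rows that do not move let the fingers close. It gives the time, the measured TCP pose, the force, the opening and the grip force at its end, in the units of the state.
- r.sense(): the state, without advancing time (a new reading comes with each control period).
- grab_frame(name): name is "scene" or "top"; returns a dict with "pixels" (400x640x3 uint8, red, green, blue), "z_map" (400x640 float32, mm along the optical axis (not along the pixel's ray), 0 where there is no reading), "vertical_fov" (degrees; the focal length in pixels is half the picture's height over the tangent of half this angle, whatever the lens; pixels are square), "cx", "cy" (the principal point, pixels), "cam_to_world" (4x4, takes a point from camera to world coordinates). Camera axes: x right, y down, z forward; pixel columns grow to the right and rows downward; lengths in mm; the calibration is good to about 2 mm. A picture is of the moment at which its call begins.
- r.sign_off(): hands the job in; it is judged then, once.
The state is a dict: "clock": time; "qpos": joint angles; "qvel": joint speeds; "joint_efforts": joint torques, N m; "eef_pos": TCP position; "tcp_rot": TCP orientation; "contact_force": force on the tool from outside, world axes, zero at the start; "wrist_torque": the same for the moment, N m; "opening": opening from 0.0 (shut) to 1.0 (fully open); "grasp_force": force on a finger pad.
Only numpy, scipy, OpenCV 4.12 (cv2) and the standard library are available. Lean on these libraries where they do the work, as an engineer would, in place of code of your own. Each camera call takes 0.05 s, during which the arm holds its last target. There are 200 camera calls.

## Task

The card in the screw press is done: roll a fingertip along the knurled rim of the handwheel, two full turns anticlockwise seen from above, so that the pressing plate rises clear of the tray. Then put a fingertip behind the tray's upright tab and draw the tray along its rails, out to the stop pins. Only touch and push, never pinch or lift anything, and leave the other things on the table where they are.

Things in the scene. Friction and masses are not known exactly. Their poses are not given: they have to be found in the camera images.
- press: fixed table screw press. Origin: on the table under the screw axis; +x = the way the tray comes out, z up. Wooden bed 200 mm wide, 18 mm high, from x = -85 to 285 mm, with two rails 8 mm high. Two columns at y = +-84 mm carry a grey crosshead (36 mm along x, 206 along y, 80 to 115 mm above the table). The square aluminium pressing plate (110 mm) hangs under it on the screw.
- wheel (a joint): angle (rad) of the press's steel handwheel: 0 = tight, as it starts; grows anticlockwise seen from above, 6.28 a turn. Vertical axis, slight drag (2 to 3 N at the rim); it stays where left and rises with the plate 5 mm a turn. Disc 93 mm across its 40 knurl ridges (2 mm high), rim 20 mm tall. A dark drilled hole on its top, 25 mm off the axis, points to the tray's tab when tight.
- wheel_centre (a point): the point on the wheel's axis at mid-height of its rim, 142 mm above the table when tight (10 mm higher after two turns). The wheel's top is 13 mm above it; nothing but the column nuts (tops 115 mm above the table) stands beside the rim.
- tray: plywood tray on the press bed, 221 x 126 mm, about 0.5 kg, sliding along the press's x. Origin: underside, middle of the card; at home on the screw axis, 18 mm above the table, axes like the press's. A 7 mm lip round the card (x, y = +-63 mm) catches on the plate until that has risen 6 mm (1.2 turns). Then a bare apron, top 23 mm above the table, from x = 63 to the tab at 150 mm.
- tab (a point): middle of the inner face (the one looking to the screw) of the tray's upright tab: a plate 120 mm wide and 8 mm thick across the end of the tray, its top edge 60 mm above the table, this point 41.5 mm above the table. Pushing here along the press's +x draws the tray out; it takes about 2 to 5 N.
- stops (a point): between the two stop pins at the bed's end (press x = 281, y = +-45 mm; 10 mm thick, tops 45 mm above the table); this point is at their mid-height. The tray's tab meets them after 118 mm of travel.
- egg_a: pink egg standing in a white egg cup, 46 mm wide, 81 mm high; a bystander to be left alone. Origin: centre of its underside.
- egg_b: cream egg standing in a white egg cup, 46 mm wide, 81 mm high; a bystander to be left alone. Origin: centre of its underside.
- paint_jar: glass jar with a white lid, 54 mm wide, 75 mm high; a bystander to be left alone. Origin: centre of its underside.
- glue: white glue bottle, 48 mm wide, 115 mm high; a bystander to be left alone. Origin: centre of its underside.
- water_cup: blue cup, 72 mm wide, 85 mm high; a bystander to be left alone. Origin: centre of its underside.
- brush: brush lying on the table, 190 mm long; a bystander to be left alone. Origin: near its middle.
- stapler: stapler lying on the table, 130 x 32 x 45 mm; a bystander to be left alone. Origin: centre of its underside.

How it is judged (in metres and radians):
On the way, in this order (a step that is already met when the one before it is completed fails the run):
1. the wheel is backed off two full turns (within a sixth of a turn), the tray still at home (value of joint wheel between 11.5 and 13.65 rad and x of tray in the frame of press below 0.012 m), for 0.2 s.
2. the tray is drawn out to its stop (x of tray in the frame of press above 0.105 m), for 0.2 s.
At the end, for the whole second after the job is handed in: The wheel stands two full turns from tight (11.5 to 13.65 rad); the tray lies flat and still on the bed between its rails, at least 105 mm out of its 118 mm travel (value of joint wheel between 11.5 and 13.65 rad and x of tray in the frame of press above 0.105 m and z of tray in the frame of press below 0.023 m and angle between tray's own z axis and vertical below 0.06 rad and linear speed of tray below 0.01 m/s); the robot touches nothing.
It fails at once if the tray is lifted or tipped (z of tray in the frame of press above 0.03 m or angle between tray's own z axis and vertical above 0.15 rad).
It fails at once if another thing on the table is moved or lifted by more than 30 mm (distance of any of egg_a, egg_b, paint_jar, glue, water_cup, brush, stapler from where it was at the start of the episode above 0.03 m).
It fails at once if the tray's tab is pinched (a finger presses on its outer face, the one looking away from the screw) (contact force between the fingers and tray_c6 above 2 N).
It also fails if it takes over 72 s, if anything falls off the work surface, if the arm or the gripper's body presses on something with over 40 N, if the wrist force passes 120 N, or if a joint passes its speed limit or range.

## Working session

There is one attempt and no reset: what is moved stays moved. The work goes in short steps, Python scripts to look and compute and a shell command to move; the robot and the scene stay as the last step left them, time stands still between calls to the robot, and variables do not carry over. Pictures are saved under pics/ and viewed, at most 10 in all, crops included, and the job is handed in when it is done.

```bash
mkdir -p pics
cat > h.py <<'E'
import numpy as np, cv2
from rig import r, grab_frame
def shot(n,f):
    g=grab_frame(n); np.savez('/tmp/'+f+'.npz',**g); cv2.imwrite('pics/'+f+'.png',g['pixels'][:,:,::-1]); return g
def world(g,u,v):
    f=200/np.tan(np.radians(float(g['vertical_fov']))/2); z=np.median(g['z_map'][v-1:v+2,u-1:u+2])
    return (g['cam_to_world']@[(u-g['cx'])*z/f,(v-g['cy'])*z/f,z,1])[:3]
E
python3 - <<'E'
from h import *
for n in('scene','top'): shot(n,n+'0')
s=r.sense(); print({k:np.round(v,3) for k,v in s.items()})
E
```

```text
{'clock': np.float64(0.1), 'qpos': array([-1.253,  0.354,  1.634,  0.   ,  1.155, -0.002]), 'qvel': array([-0.   , -0.001, -0.002, -0.001,  0.001, -0.   ]), 'joint_efforts': array([ 0.0000e+00, -6.0636e+01, -3.4282e+01, -0.0000e+00,  4.0000e-03,
       -0.0000e+00]), 'eef_pos': array([ 196.379, -592.93 ,  252.637]), 'tcp_rot': array([-3.14, -0.  ,  0.32]), 'contact_force': array([ 0.229, -0.085, -0.521]), 'wrist_torque': array([-0.037,  0.009,  0.003]), 'grasp_force': np.float64(0.0), 'opening': np.float64(0.999)}
```

View pics/top0.png

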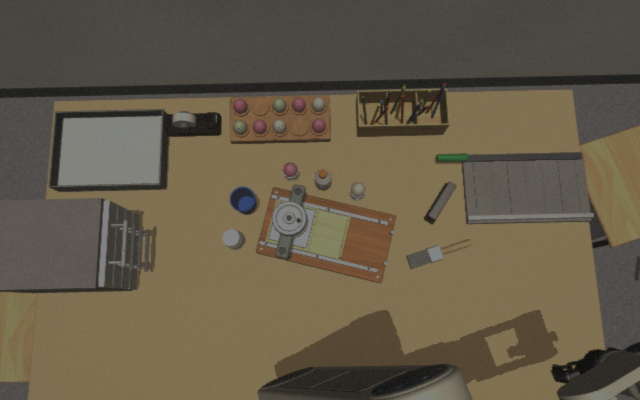

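View pics/scene0.png

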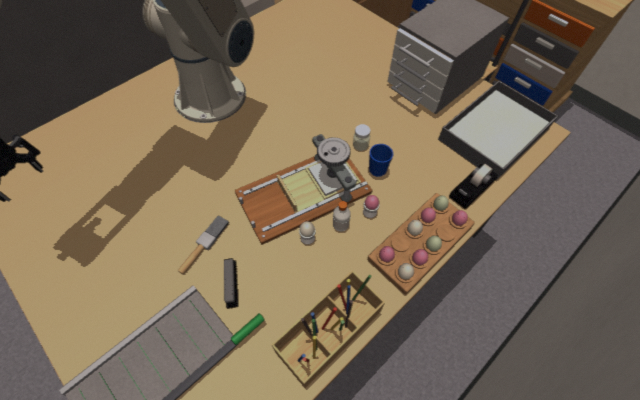

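The top view shows the wheel at about (290,218), the tray coming out to the right, and the bed's end at (385,240). The eggs and glue are above it, at (291,170), (323,180) and (358,190).

Run:
```python
from h import *
g=dict(np.load('/tmp/top0.npz')); p=g['pixels'][150:290,215:415,::-1]
cv2.imwrite('pics/c1.png',cv2.resize(p,None,fx=4,fy=4,interpolation=cv2.INTER_CUBIC))
f=200/np.tan(np.radians(float(g['vertical_fov']))/2)
v,u=np.mgrid[:400,:640]; z=g['z_map']
P=np.stack([(u-g['cx'])*z/f,(v-g['cy'])*z/f,z,np.ones_like(z)],-1)@g['cam_to_world'].T
print(g['cam_to_world'].round(3))
m=(P[...,2]>145)&(P[...,2]<162)&(abs(u-290)<30)&(abs(v-218)<30)
q=P[m][:,:2].astype(np.float32); (c,rad)=cv2.minEnclosingCircle(q); print('wheel',c,rad,m.sum(),np.median(P[m][:,2]))
m=(P[...,2]>85)&(P[...,2]<120)&(abs(u-290)<30)&(abs(v-222)<50)&(v>185)
print('cross',cv2.minAreaRect(P[m][:,:2].astype(np.float32)))
m=(P[...,2]>6)&(P[...,2]<50)&(u>250)&(u<400)&(v>184)&(v<285)
n,l,st,ce=cv2.connectedComponentsWithStats(m.astype(np.uint8)); k=1+np.argmax(st[1:,4])
print('bed',cv2.minAreaRect(P[l==k][:,:2].astype(np.float32)))
m=(P[...,2]>52)&(P[...,2]<66)&(u>330)&(u<400)&(v>200)&(v<285)
print('tab',cv2.minAreaRect(P[m][:,:2].astype(np.float32)),m.sum())
```

```text
[[-2.200000e-02 -9.790000e-01  2.000000e-01  3.334680e+02]
 [-1.000000e+00  2.200000e-02  1.000000e-03 -3.046900e+01]
 [-5.000000e-03 -2.000000e-01 -9.800000e-01  1.478763e+03]
 [ 0.000000e+00  0.000000e+00  0.000000e+00  1.000000e+00]]
wheel (563.84765625, 64.6873550415039) 46.19985580444336 827 149.70049582372985
cross ((563.4693603515625, 64.65042877197266), (36.33992385864258, 204.4442138671875), 75.10968017578125)
bed ((540.6491088867188, -31.1326904296875), (375.3947448730469, 209.06544494628906), 76.25276947021484)
tab ((516.777587890625, -136.296142578125), (126.1900863647461, 116.79949188232422), 82.25629425048828) 117
```

View pics/c1.png

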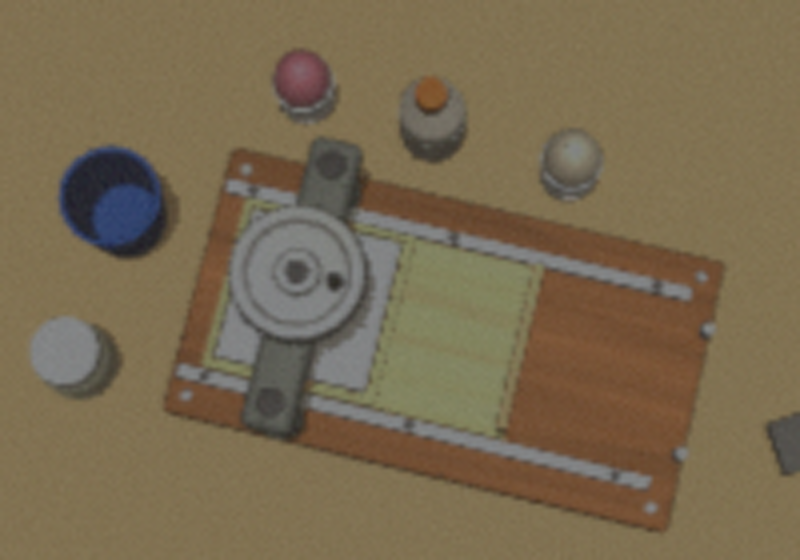

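The crop shows the wheel hub at full-image pixel (289,218), and the hole to its right, pointing at the tab end (351,225). Wheel axis is at (564,65) and press +x points at about -104°. I'll turn the tool so tool x = press y and tool y = press x, shut the fingers, and travel high.

```bash
python3 -m inch '[[0,0,0.036,0,0,0,1],[0,0,0.036,0,0,0,1],[0,0,0.036,0,0,0,1],[0,0,0.036,0,0,0,1],[0,0,0.0355,0,0,0,1],[0,0,0,0.3,-1,0,1],[0,0,0,0.3,-1,0,1],[0,0,0,0.3,-1,0,1]]' 20
python3 -m inch '[[0,0,0,0.3,-1,0,1],[0,0,0,0.3,-1,0,1],[0,0,0,0.3,-1,0,1],[0,0,0,0.3,-1,0,1],[0,0,0,0.3,-1,0,1],[0,0,0,0.3,-1,0,1],[0,0,0,0.3,-1,0,1],[0,0,0,0.3,-1,0,1]]'
python3 -m inch '[[0,0,0,0.3,-1,0,1],[0,0,0,0.3,-1,0,1],[0,0,0,0.3,-1,0,1],[0,0,0,0.3,-1,0,1],[0,0,0,0.3,-1,0,1],[0,0,0,0.3,-1,0,1],[0,0,0,0.3,-1,0,1],[0,0,0,0.3,-1,0,1]]'
cat >> h.py <<'E'
C=np.array([563.8,64.7]); A=np.radians(-104); EX=np.array([np.cos(A),np.sin(A)]); EY=np.array([-EX[1],EX[0]])
def where():
    s=r.sense(); d=s['eef_pos'][:2]-C; F=s['contact_force']
    print('t %.2f px %.1f py %.1f z %.1f'%(s['clock'],d@EX,d@EY,s['eef_pos'][2]),'rot',np.round(s['tcp_rot'],3),'Fpress',np.round([F[:2]@EX,F[:2]@EY,F[2]],1),'open',round(s['opening'],2))
E
python3 -c "
from h import *
where(); print(r.sense()['qpos'])"
```

```text
clock: 0.77
eef_pos: [236.5, -525.0, 252.7]
tcp_rot: [-3.141, 0.001, -0.245]
contact_force: [0.5, 0.3, -0.2]
opening: 0.001
grasp_force: 0.0
clock: 1.43
eef_pos: [343.3, -345.1, 253.1]
tcp_rot: [-3.141, 0.0, -0.244]
contact_force: [-0.0, 0.4, -0.2]
opening: 0.0
grasp_force: 0.0
clock: 2.1
eef_pos: [449.9, -165.5, 253.1]
tcp_rot: [-3.142, 0.0, -0.244]
contact_force: [0.9, -0.3, -0.4]
opening: -0.001
grasp_force: 0.0
t 2.10 px 251.0 py -54.9 z 253.1 rot [-3.142  0.    -0.244] Fpress [ 0.1  1.  -0.4] open -0.0
[-3.55757277e-01  1.24568178e-01  1.93529100e+00  1.96549972e-05
  1.08206057e+00  1.45913910e+00]
```

```bash
python3 -m inch '[[0,0,0,0.275,-0.855,0,1],[0,0,0,0.275,-0.855,0,1],[0,0,0,0.275,-0.855,0,1],[0,0,0,0.275,-0.855,0,1],[0,0,0,0.275,-0.855,0,1],[0,0,0,0.275,-0.855,0,1],[0,0,0,0.275,-0.855,0,1],[0,0,0,0.275,-0.855,0,1]]'
python3 -m inch '[[0,0,0,0,0,0.83,1],[0,0,0,0,0,0.83,1],[0,0,0,0,0,0.83,1],[0,0,0,0,0,0.83,1],[0,0,0,0,0,0.83,1],[0,0,0,0,0,0,1]]'
python3 - <<'E'
from h import *
where()
g=shot('scene','s1'); cv2.imwrite('pics/s1c.png',cv2.resize(g['pixels'][80:250,210:420,::-1],None,fx=3.5,fy=3.5,interpolation=cv2.INTER_CUBIC))
E
```

```text
clock: 2.77
eef_pos: [544.5, -13.1, 253.0]
tcp_rot: [3.141, 0.001, -0.244]
contact_force: [0.4, 0.2, -0.5]
opening: 0.004
grasp_force: 0.0
clock: 3.27
eef_pos: [541.6, -14.1, 145.8]
tcp_rot: [3.14, 0.006, -0.244]
contact_force: [-1.4, 0.4, -0.2]
opening: 0.001
grasp_force: 0.0
t 3.27 px 81.8 py -2.5 z 145.8 rot [ 3.14   0.006 -0.244] Fpress [-0.  -1.5 -0.2] open 0.0
```

View pics/s1c.png

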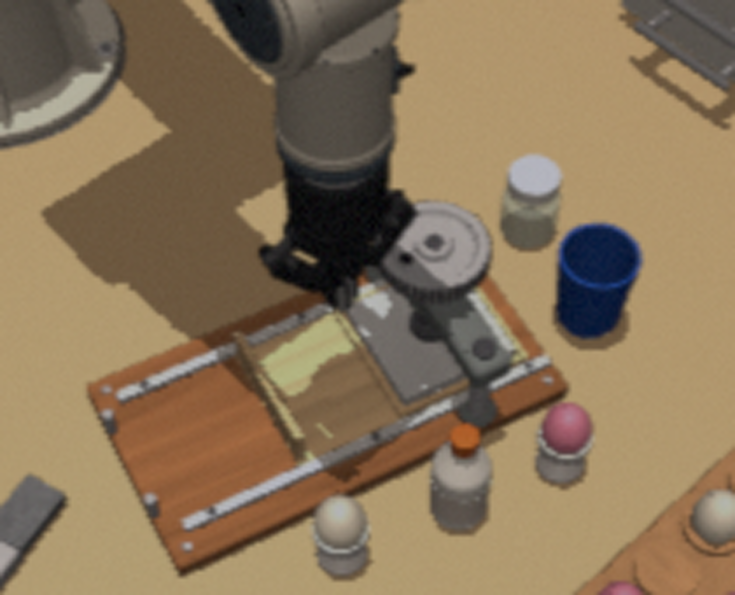

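The picture shows the shut fingertips at crop pixel (345,295), beside the wheel. The gripper's side knuckles at (270,250) and (400,215) stick out along press x. I'll measure how low they hang.

```bash
cat >> h.py <<'E'
def cloud(g):
    f=200/np.tan(np.radians(float(g['vertical_fov']))/2); v,u=np.mgrid[:400,:640]; z=g['z_map']
    return (np.stack([(u-g['cx'])*z/f,(v-g['cy'])*z/f,z,np.ones_like(z)],-1)@g['cam_to_world'].T)[...,:3],u,v
E
python3 - <<'E'
from h import *
g=dict(np.load('/tmp/s1.npz')); P,u,v=cloud(g); dark=g['pixels'].max(-1)<45
d=P[...,:2]-(C+81.8*EX-2.5*EY); x=d@EX; y=d@EY; z=P[...,2]-145.8+22
m=(abs(x)<90)&(abs(y)<60)&(z>-5)&(z<140)&~((x<-33)&(z<35))
for a in range(-5,130,9):
    k=m&(z>=a)&(z<a+9)
    if k.sum()>3: print(a,k.sum(),'x',np.percentile(x[k],[1,99]).round(),'y',np.percentile(y[k],[1,99]).round())
E
```

```text
4 17 x [-12.  13.] y [-3. 13.]
13 20 x [-10.  14.] y [-3. 13.]
22 21 x [-11.  14.] y [ 1. 14.]
31 12 x [-17.  13.] y [ 7. 13.]
40 34 x [-33.  29.] y [-9. 15.]
49 72 x [-34.  37.] y [-7. 16.]
58 49 x [-41.  43.] y [-9. 18.]
67 75 x [-50.  51.] y [ 0. 21.]
76 68 x [-59.  59.] y [ 5. 21.]
85 130 x [-60.  62.] y [-10.  20.]
94 85 x [-56.  57.] y [-5. 22.]
103 42 x [-41.  43.] y [-4. 21.]
112 23 x [-37.  41.] y [-4. 15.]
121 17 x [-19.  39.] y [-5. 38.]
```

```bash
python3 -m inch '[[0,0,0,0.1,-0.25,0,1],[0,0,0,0,-0.25,0,1],[0,0,0,0,-0.22,0,1],[0,0,0,0,0,0,1]]'; python3 -c "
from h import *
where()"
python3 -m inch '[[0,0,0,0,-0.08,0,1],[0,0,0,0,0,0,1]]'; python3 -c "
from h import *
where()"
python3 -m inch '[[0,0,0,0,-0.08,0,1],[0,0,0,0,0,0,1]]'; python3 -c "
from h import *
where()"
python3 -m inch '[[0,0,0,0,-0.08,0,1],[0,0,0,0,0,0,1]]'; python3 -c "
from h import *
where()"
```

```text
clock: 3.65
eef_pos: [552.2, 3.8, 150.8]
tcp_rot: [-3.141, -0.002, -0.243]
contact_force: [-0.8, 0.6, 0.6]
opening: 0.001
grasp_force: 0.0
t 3.65 px 61.9 py 3.4 z 150.8 rot [-3.141e+00 -2.000e-03 -2.430e-01] Fpress [-0.4 -0.9  0.6] open 0.0
clock: 3.82
eef_pos: [551.8, 5.0, 150.0]
tcp_rot: [-3.141, -0.001, -0.244]
contact_force: [-0.3, 0.8, -0.7]
opening: -0.002
grasp_force: 0.0
t 3.82 px 60.8 py 2.8 z 150.0 rot [-3.141e+00 -1.000e-03 -2.440e-01] Fpress [-0.7 -0.4 -0.7] open -0.0
clock: 3.98
eef_pos: [552.1, 6.7, 149.7]
tcp_rot: [-3.141, -0.0, -0.244]
contact_force: [-0.6, 0.3, 0.1]
opening: -0.002
grasp_force: 0.0
t 3.98 px 59.1 py 2.6 z 149.7 rot [-3.141 -0.    -0.244] Fpress [-0.1 -0.7  0.1] open -0.0
clock: 4.15
eef_pos: [552.2, 7.6, 149.6]
tcp_rot: [3.14, 0.0, -0.243]
contact_force: [-1.6, -5.9, 1.2]
opening: -0.001
grasp_force: 3.0
t 4.15 px 58.2 py 2.6 z 149.6 rot [ 3.14   0.    -0.243] Fpress [ 6.1 -0.1  1.2] open -0.0
```

```bash
cat > orbit.py <<'E'
import numpy as np,sys
# start s index, a,b,pen ; rows in tool units (dx=press y, dy=press x)
a,b,pen=12.2,11,2.7; R=46.5-pen
ph=np.radians(np.arange(0,1080,.5)); X=R*np.cos(ph)+a*np.sign(np.cos(ph)+1e-12); Y=R*np.sin(ph)+b*np.sign(np.sin(ph)+1e-12)
pts=[]
for i in range(len(X)-1):
    d=np.hypot(X[i+1]-X[i],Y[i+1]-Y[i]); n=max(1,int(d/.2)); t=np.arange(n)/n
    pts+=list(zip(X[i]+t*(X[i+1]-X[i]),Y[i]+t*(Y[i+1]-Y[i])))
pts=np.array(pts)
def rows(x,y,n=8,step=11.5):
    k=np.argmin(np.hypot(*(pts[:len(pts)//3]-[x,y]).T)); s=np.r_[0,np.cumsum(np.hypot(*np.diff(pts,axis=0).T))]
    out=[]; p=np.array([x,y])
    for j in range(1,n+1):
        q=pts[np.searchsorted(s,s[k]+j*step)]; out.append(((q-p)[::-1]/25).round(3).tolist()); p=p+np.array(out[-1][::-1])*25
    return out,p.round(2)
if __name__=='__main__':
    p=[float(sys.argv[1]),float(sys.argv[2])]
    for c in range(int(sys.argv[3])):
        o,p=rows(*p); print(o,'end',p)
E
python3 orbit.py 57.1 2.6 5
```

```text
[[0.458, -0.048], [0.463, -0.096], [0.407, -0.208], [0.34, -0.306], [0.249, -0.384], [0.142, -0.435], [0.029, -0.456], [-0.0, -0.459]] end [-2.7 54.8]
[[-0.002, -0.472], [-0.084, -0.449], [-0.197, -0.413], [-0.297, -0.348], [-0.377, -0.259], [-0.431, -0.153], [-0.453, -0.038], [-0.459, 0.0]] end [-56.   -2.7]
[[-0.469, 0.005], [-0.448, 0.095], [-0.407, 0.208], [-0.34, 0.306], [-0.249, 0.384], [-0.142, 0.435], [-0.029, 0.457], [0.0, 0.459]] end [  2.73 -54.8 ]
[[0.002, 0.47], [0.084, 0.45], [0.197, 0.413], [0.297, 0.348], [0.377, 0.259], [0.431, 0.153], [0.454, 0.038], [0.459, -0.0]] end [56.    2.72]
[[0.469, -0.005], [0.447, -0.095], [0.408, -0.208], [0.339, -0.306], [0.25, -0.384], [0.141, -0.435], [0.029, -0.464], [0.0, -0.459]] end [-2.9 54.8]
```

```bash
python3 -m inch '[[0,0,0,0.458,-0.048,-0.008,1],[0,0,0,0.463,-0.096,-0.008,1],[0,0,0,0.407,-0.208,-0.008,1],[0,0,0,0.34,-0.306,-0.008,1]]' >/dev/null; python3 -c "
from h import *
where()"
python3 -m inch '[[0,0,0,0.249,-0.384,-0.008,1],[0,0,0,0.142,-0.435,-0.008,1],[0,0,0,0.029,-0.456,-0.008,1],[0,0,0,0,-0.459,-0.008,1]]' >/dev/null;  python3 - <<'E'
from h import *
where(); g=shot('top','t1'); cv2.imwrite('pics/t1c.png',cv2.resize(g['pixels'][170:270,240:400,::-1],None,fx=5,fy=5,interpolation=cv2.INTER_CUBIC))
E
```

```text
t 4.48 px 40.7 py 45.3 z 150.4 rot [-3.141 -0.    -0.245] Fpress [ 0.  -0.5 -0.2] open -0.0
t 4.82 px -3.7 py 57.5 z 151.5 rot [ 3.142 -0.006 -0.243] Fpress [ 1.2  9.4 -5.9] open -0.0
```

View pics/t1c.png

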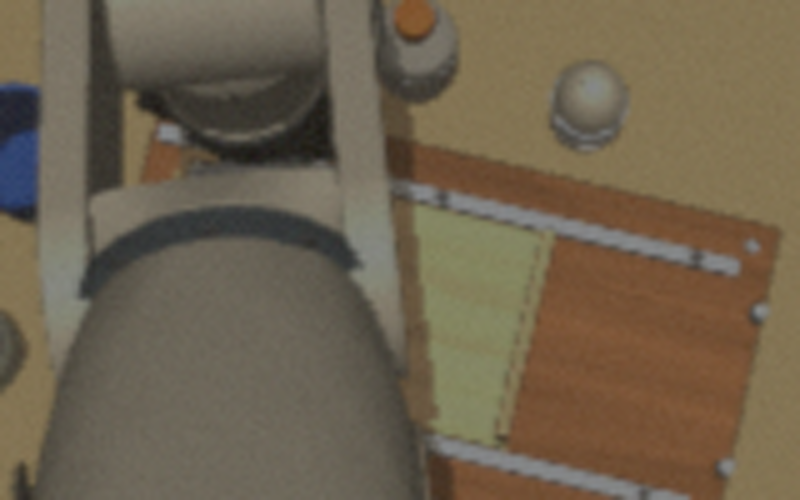

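The top view is blocked by the arm over the wheel. The scene camera should show the hole.

Run:
```python
from h import *
g=shot('scene','s2'); cv2.imwrite('pics/s2c.png',cv2.resize(g['pixels'][120:190,290:390,::-1],None,fx=7,fy=7,interpolation=cv2.INTER_CUBIC))
f=200/np.tan(np.radians(float(g['vertical_fov']))/2); M=np.linalg.inv(g['cam_to_world'])
def pr(p): q=M@np.r_[p,1]; return (q[:2]/q[2]*f+[g['cx'],g['cy']]-[290,120])*7
for a in range(0,360,30):
    d=25*(np.cos(np.radians(a))*EX+np.sin(np.radians(a))*EY); print(a,pr(np.r_[C+d,154]).round())
```

```text
0 [248. 221.]
30 [271. 240.]
60 [302. 247.]
90 [334. 241.]
120 [357. 223.]
150 [365. 199.]
180 [356. 174.]
210 [333. 156.]
240 [302. 149.]
270 [271. 155.]
300 [248. 172.]
330 [239. 197.]
```

View pics/s2c.png

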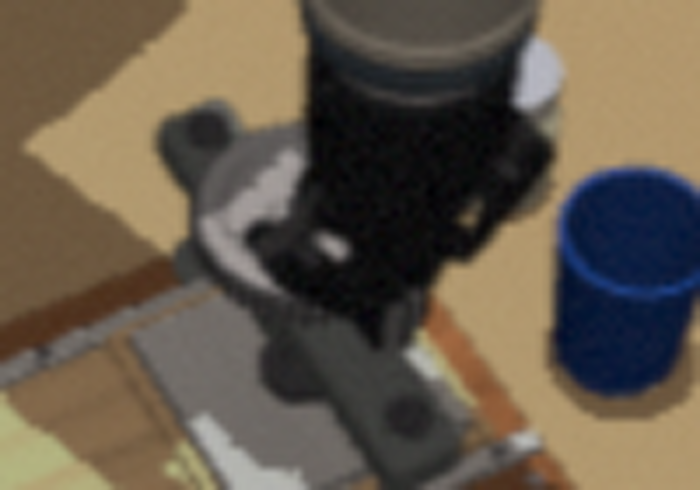

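The hand hides the hole; only something dark at (270,240) might be it. At the 45° corner contact was lost because the finger's corners are rounded, so I'll round the path more and carry on to the robot side, where the wheel is in view.

```bash
sed -i 's/^a,b,pen=.*/rc=6; a,b,pen=12.2-rc,11-rc,2.8; R=46.5-pen+rc/; s/R=46.5-pen$/&/; s/; R=46.5-pen+rc; R=46.5-pen/; R=46.5-pen+rc/' orbit.py; sed -n 3p orbit.py; python3 orbit.py -2.7 54.8 5
```

```text
rc=6; a,b,pen=12.2-rc,11-rc,2.8; R=46.5-pen+rc
[[-0.03, -0.46], [-0.125, -0.441], [-0.224, -0.4], [-0.309, -0.339], [-0.378, -0.259], [-0.428, -0.166], [-0.455, -0.063], [-0.46, 0.0]] end [-55.9   -5.43]
[[-0.464, 0.059], [-0.429, 0.162], [-0.381, 0.255], [-0.312, 0.336], [-0.227, 0.399], [-0.129, 0.44], [-0.029, 0.456], [0.002, 0.464]] end [  8.38 -54.66]
[[0.075, 0.461], [0.177, 0.423], [0.269, 0.372], [0.347, 0.3], [0.406, 0.213], [0.444, 0.114], [0.46, 0.018], [0.459, -0.016]] end [55.51 11.26]
[[0.454, -0.113], [0.407, -0.211], [0.348, -0.299], [0.271, -0.37], [0.178, -0.423], [0.077, -0.452], [0.003, -0.457], [-0.026, -0.463]] end [-14.19  54.06]
[[-0.129, -0.449], [-0.225, -0.4], [-0.311, -0.337], [-0.379, -0.258], [-0.429, -0.163], [-0.455, -0.061], [-0.46, -0.0], [-0.455, 0.059]] end [-54.42 -17.02]
```

```bash
W='from h import *
where()'
python3 -m inch '[[0,0,0,-0.03,-0.46,-0.008,1],[0,0,0,-0.125,-0.441,-0.008,1],[0,0,0,-0.224,-0.4,-0.008,1],[0,0,0,-0.309,-0.339,-0.008,1]]' >/dev/null; python3 -c "$W"
python3 -m inch '[[0,0,0,-0.378,-0.259,-0.008,1],[0,0,0,-0.428,-0.166,-0.008,1],[0,0,0,-0.455,-0.063,-0.008,1],[0,0,0,-0.46,0,-0.008,1]]' >/dev/null; python3 -c "$W"
python3 -m inch '[[0,0,0,-0.464,0.059,-0.008,1],[0,0,0,-0.429,0.162,-0.008,1],[0,0,0,-0.381,0.255,-0.008,1],[0,0,0,-0.312,0.336,-0.008,1]]' >/dev/null; python3 -c "$W"
python3 -m inch '[[0,0,0,-0.227,0.399,-0.008,1],[0,0,0,-0.129,0.44,-0.008,1],[0,0,0,-0.029,0.456,-0.008,1],[0,0,0,0.002,0.464,-0.008,1]]' >/dev/null
python3 - <<'E'
from h import *
where()
g=shot('scene','s3'); cv2.imwrite('pics/s3c.png',cv2.resize(g['pixels'][120:190,290:390,::-1],None,fx=7,fy=7,interpolation=cv2.INTER_CUBIC))
E
```

```text
t 5.25 px -45.7 py 38.8 z 152.5 rot [-3.14  -0.004 -0.243] Fpress [-1.7  7.5 -1.9] open 0.0
t 5.58 px -60.7 py -4.8 z 153.7 rot [-3.135 -0.004 -0.244] Fpress [-17.7   3.1  -1.2] open 0.0
t 5.92 px -37.7 py -46.4 z 154.0 rot [-3.139 -0.    -0.243] Fpress [-3.2  2.   0.3] open 0.0
t 6.25 px 9.5 py -56.2 z 154.0 rot [ 3.141e+00  3.000e-03 -2.440e-01] Fpress [-2.1 -2.2  0.4] open -0.0
```

View pics/s3c.png

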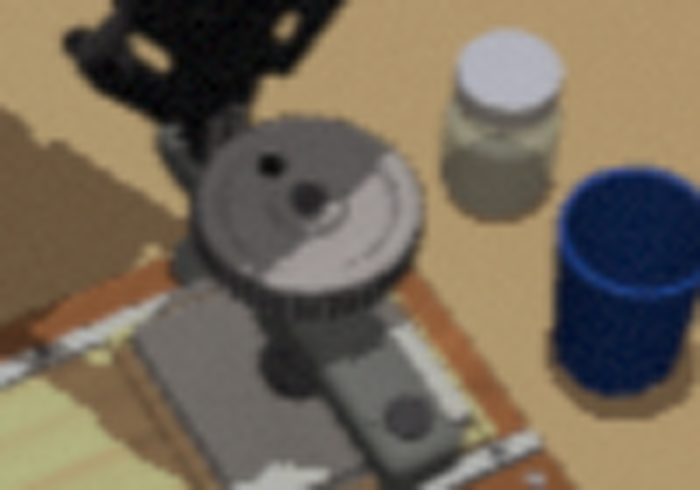

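The hole is now at (270,163) in the crop, which is about 280° from tight, and the wheel is seen clearly. The wheel has followed with little slip. Forces show the true axis is about (-1, +0.6) mm in press axes, so I'll shift the orbit and do nearly one more round.

```bash
sed -i 's/2.8; R/3.2; R/; s/^pts=np.array(pts)/&+[-1,0.6]/' orbit.py; python3 orbit.py 8.38 -54.66 4
```

```text
[[0.125, 0.449], [0.182, 0.417], [0.279, 0.37], [0.35, 0.291], [0.416, 0.205], [0.444, 0.101], [0.462, 0.012], [0.461, -0.024]] end [53.9  13.32]
[[0.446, -0.126], [0.397, -0.222], [0.342, -0.313], [0.255, -0.376], [0.165, -0.434], [0.058, -0.451], [0.0, -0.459], [-0.041, -0.465]] end [-17.25  53.87]
[[-0.147, -0.439], [-0.24, -0.387], [-0.33, -0.326], [-0.388, -0.237], [-0.441, -0.143], [-0.457, -0.038], [-0.457, 0.004], [-0.456, 0.085]] end [-54.28 -19.03]
[[-0.423, 0.188], [-0.362, 0.277], [-0.293, 0.359], [-0.199, 0.409], [-0.1, 0.453], [-0.01, 0.461], [0.013, 0.455], [0.106, 0.452]] end [ 22.07 -50.73]
```

```bash
W='from h import *
where()'
python3 -m inch '[[0,0,0,0.125,0.449,-0.008,1],[0,0,0,0.182,0.417,-0.008,1],[0,0,0,0.279,0.37,-0.008,1],[0,0,0,0.35,0.291,-0.008,1]]' >/dev/null; python3 -c "$W"
python3 -m inch '[[0,0,0,0.416,0.205,-0.008,1],[0,0,0,0.444,0.101,-0.008,1],[0,0,0,0.462,0.012,-0.008,1],[0,0,0,0.461,-0.024,-0.008,1]]' >/dev/null; python3 -c "$W"
python3 -m inch '[[0,0,0,0.446,-0.126,-0.008,1],[0,0,0,0.397,-0.222,-0.008,1],[0,0,0,0.342,-0.313,-0.008,1],[0,0,0,0.255,-0.376,-0.008,1]]' >/dev/null; python3 -c "$W"
python3 -m inch '[[0,0,0,0.165,-0.434,-0.008,1],[0,0,0,0.058,-0.451,-0.008,1],[0,0,0,0,-0.459,-0.008,1],[0,0,0,-0.041,-0.465,-0.008,1]]' >/dev/null; python3 -c "$W"
```

```text
t 6.63 px 48.6 py -32.7 z 154.6 rot [ 3.14   0.004 -0.244] Fpress [ 2.9 -5.9  3.8] open -0.0
t 6.97 px 57.5 py 13.0 z 155.2 rot [ 3.137e+00  3.000e-03 -2.440e-01] Fpress [11.6 -2.1  1.9] open -0.0
t 7.30 px 29.3 py 50.7 z 156.4 rot [ 3.141 -0.    -0.246] Fpress [-0.2 -0.3 -0.6] open -0.0
t 7.63 px -17.8 py 55.7 z 157.9 rot [-3.141e+00 -3.000e-03 -2.440e-01] Fpress [1.7 3.5 0.6] open -0.0
```

```bash
W='from h import *
where()'
python3 -m inch '[[0,0,0,-0.147,-0.439,-0.008,1],[0,0,0,-0.24,-0.387,-0.008,1],[0,0,0,-0.33,-0.326,-0.008,1],[0,0,0,-0.388,-0.237,-0.008,1]]' >/dev/null; python3 -c "$W"
python3 -m inch '[[0,0,0,-0.441,-0.143,-0.008,1],[0,0,0,-0.457,-0.038,-0.008,1],[0,0,0,-0.457,0.004,-0.008,1],[0,0,0,-0.456,0.085,-0.008,1]]' >/dev/null; python3 -c "$W"
python3 -m inch '[[0,0,0,-0.423,0.188,0,1],[0,0,0,-0.362,0.277,0,1],[0,0,0,-0.293,0.359,0,1]]' >/dev/null
python3 - <<'E'
from h import *
where()
g=shot('scene','s4'); cv2.imwrite('pics/s4c.png',cv2.resize(g['pixels'][120:190,290:390,::-1],None,fx=7,fy=7,interpolation=cv2.INTER_CUBIC))
P,u,v=cloud(g)
P3,_,_=cloud(dict(np.load('/tmp/s3.npz'))); P0,_,_=cloud(dict(np.load('/tmp/scene0.npz')))
for Q in(P0,P3,P):
    k=(v>=140)&(v<160)&(u>325)&(u<348)&(np.hypot(*(Q[...,:2]-C).transpose(2,0,1))<40)&(Q[...,2]>140)&(Q[...,2]<175); print('wheel z',np.median(Q[k][:,2]),k.sum())
E
```

```text
t 7.97 px -54.2 py 27.3 z 158.9 rot [-3.139 -0.004 -0.244] Fpress [-6.3  7.2 -2.1] open -0.0
t 8.30 px -58.6 py -19.2 z 160.0 rot [-3.135e+00 -3.000e-03 -2.450e-01] Fpress [-14.9   0.1  -0.3] open -0.0
t 8.55 px -35.6 py -47.5 z 159.8 rot [-3.139  0.    -0.243] Fpress [-2.7  0.6  3. ] open -0.0
wheel z 148.3683471671315 392
wheel z 152.02661090160046 384
wheel z 157.2385375201348 368
```

View pics/s4c.png

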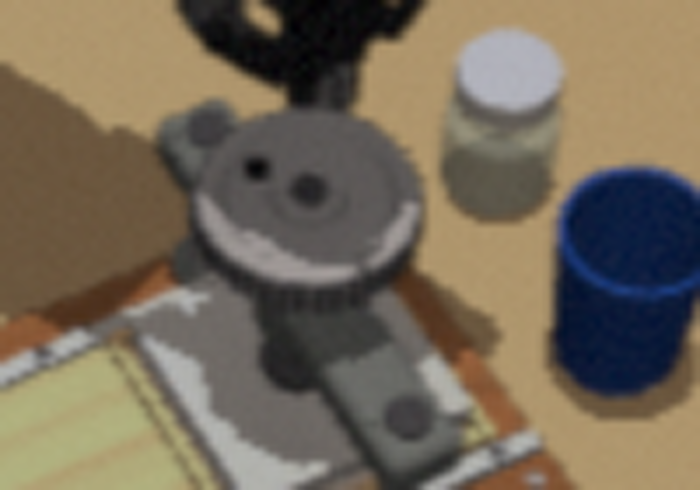

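The hole at (256,167) reads about 304° past one turn, roughly 11.6 rad; the 8.9 mm rise agrees. About 55° more is needed.

```bash
python3 -m inch '[[0,0,0,-0.23,0.409,0,1],[0,0,0,-0.11,0.453,0,1],[0,0,0,-0.02,0.461,0,1],[0,0,0,0.013,0.455,0,1]]' >/dev/null; python3 -c '
from h import *
where()'
python3 -m inch '[[0,0,0,0.06,0.455,0,1],[0,0,0,-0.5,0,0,1],[0,0,0,-0.8,0,0,1],[0,0,0,0,0,0,1]]' >/dev/null
python3 - <<'E'
from h import *
where()
g=shot('scene','s5'); cv2.imwrite('pics/s5c.png',cv2.resize(g['pixels'][110:230,230:390,::-1],None,fx=5,fy=5,interpolation=cv2.INTER_CUBIC))
P,u,v=cloud(g)
k=(v>=140)&(v<160)&(u>325)&(u<348)&(np.hypot(*(P[...,:2]-C).transpose(2,0,1))<40)&(P[...,2]>140)&(P[...,2]<175); print('wheel z',np.median(P[k][:,2]),k.sum())
E
```

```text
t 8.93 px 10.9 py -56.0 z 158.9 rot [-3.141e+00  2.000e-03 -2.440e-01] Fpress [-1.9 -3.8  0.2] open 0.0
t 9.27 px 23.4 py -88.9 z 158.5 rot [ 3.14e+00  3.00e-03 -2.45e-01] Fpress [-0.4  0.3  0.7] open 0.0
wheel z 157.9164951998506 365
```

View pics/s5c.png

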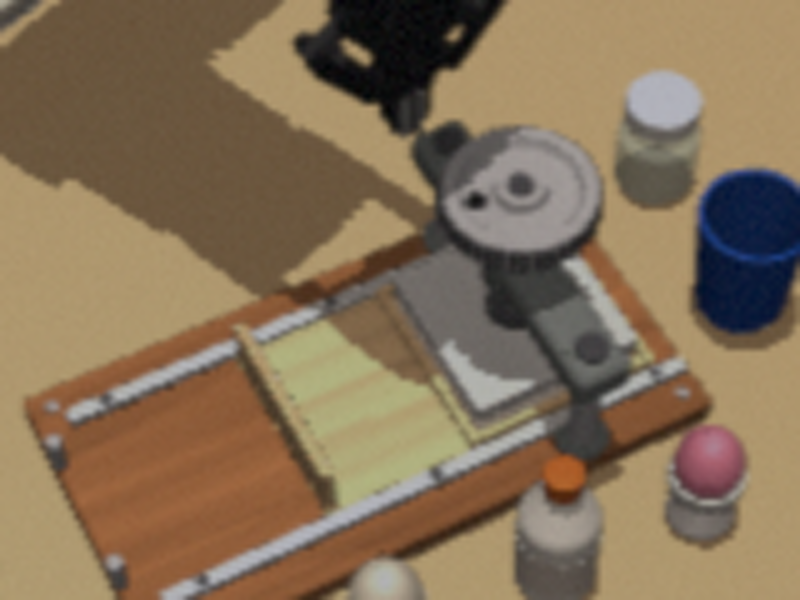

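The hole at (475,201) points at the tab again, about 356°, so the wheel stands near 12.5 rad, with the plate up. The tray is still at home, its tab running from (240,335) to (325,500) in the crop. I'll move to a spot over the apron, inside the tab.

```bash
python3 -m inch '[[0,0,0,0,0.82,0,1],[0,0,0,0,0.82,0,1],[0,0,0,0.889,0.615,0,1],[0,0,0,0.889,0.615,0,1],[0,0,0,0.889,0.615,0,1],[0,0,0,0.889,0.615,0,1],[0,0,0,0,0,0,1]]' >/dev/null
python3 - <<'E'
from h import *
where()
P,u,v=cloud(dict(np.load('/tmp/s5.npz'))); d=P[...,:2]-C; x=d@EX; y=d@EY
k=(abs(y)<50)&(P[...,2]>52)&(P[...,2]<66)&(x>120)&(x<190); print('tab x',np.percentile(x[k],[3,50,97]),'y',y[k].min(),y[k].max(),k.sum())
E
```

```text
t 9.90 px 126.9 py 8.1 z 159.8 rot [ 3.141 -0.005 -0.246] Fpress [ 0.1 -0.  -0.1] open 0.0
tab x [149.21876833 153.76698394 157.12109922] y -48.54647347685307 49.69558163008845 88
```

```bash
python3 -m inch '[[0,0,0,-0.15,0,0.8,1],[0,0,0,0,0,0.8,1],[0,0,0,0,0,0.8,1],[0,0,0,0,0,0.8,1],[0,0,0,0,0,0.5,1],[0,0,0,0,0,0.2,1],[0,0,0,0,0,0,1],[0,0,0,0,0,0,1]]' >/dev/null; python3 -c '
from h import *
where()'
```

```text
t 10.57 px 124.7 py -0.1 z 61.9 rot [-3.142 -0.    -0.244] Fpress [ 0.5 -0.6 -0.8] open -0.0
```

```bash
W='from h import *
where()'
python3 -m inch '[[0,0,0,0,0.2,0.2,1],[0,0,0,0,0.15,0,1],[0,0,0,0,0.15,0,1],[0,0,0,0,0.15,0,1],[0,0,0,0,0.2,0,1],[0,0,0,0,0.25,0,1]]' >/dev/null; python3 -c "$W"
python3 -m inch '[[0,0,0,0,0.3,0,1],[0,0,0,0,0.3,0,1],[0,0,0,0,0.3,0,1],[0,0,0,0,0.3,0,1],[0,0,0,0,0.3,0,1],[0,0,0,0,0.3,0,1],[0,0,0,0,0.3,0,1],[0,0,0,0,0.3,0,1]]' >/dev/null; python3 -c "$W"
python3 -m inch '[[0,0,0,0,0.3,0,1],[0,0,0,0,0.25,0,1],[0,0,0,0,0.2,0,1],[0,0,0,0,0.15,0,1],[0,0,0,0,0.1,0,1],[0,0,0,0,0,0,1]]' >/dev/null; python3 -c "$W"
```

```text
t 11.07 px 152.5 py -0.2 z 57.0 rot [-3.141e+00 -1.000e-03 -2.440e-01] Fpress [-4.3 -0.5  0.9] open -0.0
t 11.73 px 213.0 py -0.3 z 56.9 rot [-3.141 -0.    -0.244] Fpress [-5.8  0.7  2.2] open -0.0
t 12.23 px 238.3 py -0.4 z 56.9 rot [ 3.141 -0.    -0.245] Fpress [-0.2  0.2  0.4] open -0.0
```

```bash
W='from h import *
where()'
python3 -m inch '[[0,0,0,0,0.12,0,1],[0,0,0,0,0.12,0,1],[0,0,0,0,0.12,0,1],[0,0,0,0,0.12,0,1],[0,0,0,0,0.08,0,1],[0,0,0,0,0.04,0,1],[0,0,0,0,0,0,1],[0,0,0,0,0,0,1]]' >/dev/null; python3 -c "$W"
python3 -m inch '[[0,0,0,0,-0.2,0,1],[0,0,0,0,-0.4,0,1],[0,0,0,0,-0.4,0,1],[0,0,0,0,0,-0.6,1],[0,0,0,0,0,-0.9,1],[0,0,0,0,0,-0.9,1],[0,0,0,0,0,-0.9,1],[0,0,0,0,0,-0.9,1]]' >/dev/null
python3 -m inch '[[0,0,0,-1,0,-0.6,1],[0,0,0,-1,0,0,1],[0,0,0,-1,0,0,1],[0,0,0,-1,0,0,1],[0,0,0,-1,0,0,1],[0,0,0,-1,0,0,1],[0,0,0,-1,0,0,1],[0,0,0,0,0,0,1]]' >/dev/null
python3 - <<'E'
from h import *
where()
g=shot('scene','s6'); shot('top','t6')
cv2.imwrite('pics/s6c.png',cv2.resize(g['pixels'][110:260,210:410,::-1],None,fx=4,fy=4,interpolation=cv2.INTER_CUBIC))
P,u,v=cloud(g); d=P[...,:2]-C; x=d@EX; y=d@EY
k=(abs(y)<50)&(P[...,2]>52)&(P[...,2]<66)&(x>220)&(x<320); print('tab x',np.percentile(x[k],[3,50,97]),k.sum())
E
```

```text
t 12.90 px 252.5 py -0.4 z 56.8 rot [-3.141 -0.    -0.244] Fpress [-4.1  0.9  3. ] open -0.0
t 14.23 px 226.6 py -180.7 z 175.7 rot [-3.141  0.005 -0.243] Fpress [ 0.3 -1.2 -0.2] open 0.0
tab x [266.94858972 270.9681193  274.61591305] 96
```

View pics/s6c.png

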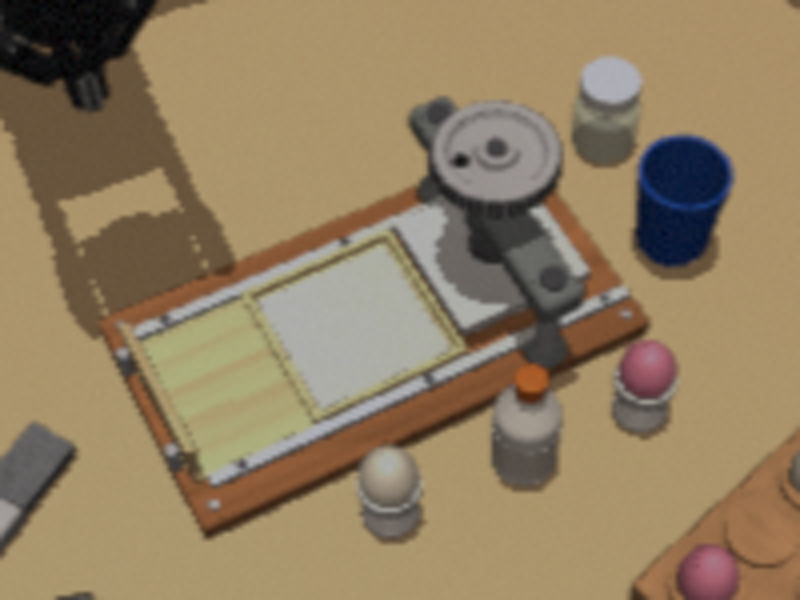

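The tab at (165,400) stands by the stop pins, having moved about 117.3 mm. The wheel's hole at (460,160) still points to the tab, the bystanders look undisturbed, and the gripper is clear of everything.

```bash
python3 -c "
from rig import r
print(r.sign_off())"
```

```text
the job is handed in; nothing more can be done
None
```

I backed the wheel off two turns (about 12.5 rad by the hole's position), drew the tray about 117 mm out to the stop pins, and handed in the job with the gripper clear; no verdict was returned.

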